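# Load the colony dish and hold the amber cover at 45 degrees for picking

### The job

Swing the amber cover of the blue-light illuminator back until it rests open by itself, take the small dish with the green colonies and, keeping it level, set it (do not drop it) down into the round recess over the blue window, and let go of it. Then bring the cover forward again and hold it 45 degrees open, so that a colleague can pick colonies under it with the eyes shielded; its worn hinge holds nothing, so finish while still holding it there and never let it come down on the loaded dish. Leave the dish without colonies and everything else on the bench where it is.

Things in the scene. Friction and masses are not known exactly. Their poses are not given: they have to be found in the camera images.
- illuminator: Low light-grey box with a black top deck, fixed on the bench at a varying place and yaw: 165 mm deep (x), 190 mm wide (y), deck 48 mm above the bench. Origin at the centre of its underside; x points from its front (side with two round keys, towards the robot) to its hinge side, y left, z up. On the deck lies a flat grey plate (106 x 120 mm), its top 52 mm above the bench
- recess (a point): Centre of the floor of the round recess over the lit blue window, where the dish belongs: 12 mm in front of the middle of the box, 48 mm above the bench. The recess is a 61 mm wide, 4 mm deep round hole in the grey plate. Axes as those of the illuminator
- hinge_mid (a point): Middle of the cover's hinge line, 82 mm behind the recess centre and 70 mm above the bench; axes as those of the recess, the hinge line runs along y
- cover (a joint): Angle of the amber cover: see-through sheet 184 mm wide, 4 mm thick, reaching 140 mm from the hinge, front edge bent down 18 mm; about 0.2 kg. 0 rad = shut and level (as it starts), growing as its front is lifted up and back; pi/2 = upright. It stops at 1.80 rad and rests there by itself once let go beyond 1.65; short of upright it falls shut. Nearly no hinge friction
- grip_tongue (a point): Grip point on the black tongue in the middle of the cover's front edge: 166 mm from the hinge line, 76.5 mm above the bench when shut. The tongue is 40 mm wide (along the hinge line), 9 mm thick, from 140 to 186 mm from the hinge line. x towards the hinge, y along it, z out of the cover's upper face, 6.5 mm off the hinge plane. Pinched across the 40 mm it can turn between the fingers
- culture_dish: The dish to load: a closed small clear culture dish with straw-coloured filling and many small green colonies. 60 mm across (lid; the lower 5 mm is 57 mm across), 15 mm high, 30 g, rigid, lid fixed. Origin at the centre of its underside, z up
- blank_dish: An equal 60 mm dish with straw-coloured filling but no colonies; to be left alone. It and the colony dish may stand in either's place, one to the left and one to the right of the illuminator. Origin at the centre of its underside
- beaker: Small clear beaker, 45 mm across, 58 mm high, loose bystander; origin at the centre of its underside
- timer: White bench timer, 64 x 66 x 19 mm, loose bystander; origin at the centre of its underside
- tape_roll: Roll of tape lying flat, 96 mm across, 25 mm high, loose bystander; origin at the centre of its underside
- screw_tube: Upright clear tube with a red screw cap, 35 mm across, 112 mm high, loose bystander; origin at the centre of its underside
There are look-alikes about, which are no part of the job. What is shaped like the culture_dish but pink or yellow is not meant.

How it is judged:
By the outcome, as a careful person would: the job done as asked, in the order asked, and still so for the second after the job is handed in, while the arm keeps its last pose, push and grip.
It also fails if it takes over 64 s, if anything falls off the work surface, if the arm or the gripper's body presses on something with over 40 N, if the wrist force passes 120 N, or if a joint passes its speed limit or range.

### The arm

A 6-joint arm with a two-finger parallel gripper is mounted at the origin on a cart in front of the work surface, level with it; the furniture and walls round the work are solid. World frame = base frame: x ahead of the robot, y to its left, z up, the work surface at z = 0. Lengths are in mm, angles in degrees, forces in N, time in s.
With the tool pointing down it reaches from about 425 to 950 mm from the base axis. Payload 14.7 kg.
Tool frame: the origin (TCP) lies on the centre line of the jaws, within the pads' length; the fingertips stand 19 mm ahead of it and the grasp point (between the pads) is the TCP; z points along the fingers, y is the line along which they close (so a half turn about z gives the same grasp; the last joint's range is limited). The gripper opens to 85 mm and grips with 20 to 120 N. Pads are 22 mm wide; open, the fingers measure 114 mm over their backs; the gripper's body (76 mm by 85 mm) begins 54 mm behind the grasp point. The pads swing forward as they close: fully open they stand 13 mm farther back than shut.
Start: joints at [-68.961, 27.513, 91.461, -0, 61.026, -2.67], TCP at [261.374, -595.127, 250.297] pointing down, gripper open.
Joint ranges: [-157.49, 157.49], [-46.99, 117.5], [13.45, 153.17], [-89.5, 269.5], [5.16, 153.95], [-167.48, 167.48]. Speed limits (degrees/s): [108.29, 108.29, 136.94, 172.46, 172.46, 172.46].

### API

Orientations are given as [roll, pitch, yaw] about the fixed x, y, z axes, in that order (R = Rz(yaw) Ry(pitch) Rx(roll)).
In Python, from workcell import observe, read_camera, camera_params, finish_job, masks_of gives the robot as it stands.
- The arm moves only by the tool step_arm, never from a script. Its argument "commands" is a list of rows, each an object with "translation": the shift along the tool's x, y, z in cm, a list of three; "delta_rot": the turn, a rotation vector about the tool's x, y, z in degrees, a list of three. In form: [{"translation": [dx, dy, dz], "delta_rot": [rx, ry, rz]}, ...]. A call has 1 to 12 rows; each row is the pose to reach, as a shift and turn from the pose commanded when the call began, along the tool's axes at that moment; what a row does not reach only later rows make up. A row lasts 1/12 s, in which the tool goes at most 41.7 mm and 7.16 degrees, less where a joint would pass 70% of its speed; a pose out of reach is approached as far as the arm can. A call with a gripper value outside its range is refused whole. "gripper" is the gripper command: -1 is shut, 1 is fully open, values between are in proportion, set as the call begins (left out, the last holds). The fingers move at their own pace and stop on an object; "grip_force" is the grip in N (left out, the last holds). Time passes only in rows, so rows that repeat a pose let the fingers close. It gives the time, the measured TCP pose, the force, the opening and the grip force at its end, in the units of the state.
- observe(): the state, without advancing time (a new reading comes with each control period).
- read_camera(name): name is "scene" or "top" or "wrist"; returns the picture (384x512x3 uint8, red, green, blue); there is no depth.
- camera_params(name): a dict with "fx", "fy", "cx", "cy" (pixels), "T" (4x4, takes a point from camera to world coordinates). Camera axes: x right, y up, looking along -z (the intrinsics and any distortion apply to the point x, -y, -z); pixel columns grow to the right and rows downward; lengths in mm; the calibration is good to about 2 mm. A picture is of the moment at which its call begins: read the wrist's pose just before it. camera_params takes no time and is no camera call; for the wrist camera it gives the pose at the moment of the call.
- finish_job(): hands the job in; it is judged then, once.
Trained networks look in the newest picture that a camera, given by its name, has taken for a name from the list of things; names that differ only in an ending like _2 or _b are one class to them, and where a whole thing is asked for, a point or a joint stands for the part that bears it (a point fixed in the world has none). Each returns a list of dicts, best first, with "confidence" (0 to 1); they miss things now and then, are a little off and sometimes report something else, mostly with a low value. They report only what shows in the picture. A call takes as long as a camera call. They do not tell look-alikes from the thing itself.
- masks_of(camera, name): "mask" (384x512 bool, what is visible of it) and "extent" ([centre column, centre row, width, height] in pixels, round what is visible of it).
The state is a dict: "t": time; "qpos": joint angles; "qvel": joint speeds; "joint_efforts": joint torques, N m; "tcp_pos": TCP position; "tcp_rot": TCP orientation; "wrist_force": force on the tool from outside, world axes, zero at the start; "moment": the same for the moment, N m; "gripper_width": opening from 0.0 (shut) to 1.0 (fully open); "grip_force": force on a finger pad.
Only numpy, scipy, OpenCV 4.12 (cv2) and the standard library are available. Lean on these libraries where they do the work, as an engineer would, in place of code of your own. Each camera call takes 0.05 s, during which the arm holds its last target. There are 200 camera calls.

## Working session

There is one attempt and no reset: what is moved stays moved. The work goes in short steps, Python scripts to look and compute and a tool call to move; the robot and the scene stay as the last step left them, time stands still between calls to the robot, and variables do not carry over. Pictures are saved under pics/ and viewed, at most 10 in all, crops included, and the job is handed in when it is done.

Besides the shell and the picture viewer there is one more tool, called after "Emit:" in YAML: its name, and indented under it one key for each argument. step_arm: Moves the arm, as the interface text tells. Its arguments: {"type":"object","properties":{"commands":{"type":"array"},"gripper":{"type":"number"},"grip_force":{"type":"number"}},"required":["commands"]}

```bash
mkdir -p pics; ls; python3 - <<'E'
from workcell import *
import cv2,numpy as np
ims=[]
for c in("scene","top"):
    im=read_camera(c); cv2.imwrite(f'pics/{c}0.png',im[...,::-1])
    p=camera_params(c); print(c,{k:np.round(v,3).tolist() for k,v in p.items() if not isinstance(v,str)})
    for n in("illuminator","cover","grip_tongue","culture_dish","blank_dish","beaker","timer","tape_roll","screw_tube"):
        print(n,[(round(d['confidence'],2),np.round(d['extent']).tolist()) for d in masks_of(c,n)][:4])
print(observe())
E
```

```text
pics
scene {'fx': 392.764, 'fy': 392.764, 'cx': 252.451, 'cy': 195.166, 'T': [[0.694, 0.502, -0.516, -282.312], [-0.72, 0.477, -0.505, -727.435], [-0.008, 0.722, 0.692, 1116.154], [0.0, 0.0, 0.0, 1.0]]}
illuminator [(0.94, [263.0, 194.0, 61.0, 50.0])]
cover [(0.97, [261.0, 186.0, 52.0, 40.0])]
grip_tongue [(0.57, [260.0, 185.0, 55.0, 37.0])]
culture_dish [(0.46, [233.0, 174.0, 16.0, 19.0]), (0.39, [199.0, 205.0, 10.0, 11.0])]
blank_dish [(0.79, [321.0, 265.0, 18.0, 16.0])]
beaker [(0.44, [236.0, 151.0, 8.0, 16.0])]
timer []
tape_roll [(0.55, [368.0, 249.0, 5.0, 12.0])]
screw_tube []
top {'fx': 404.319, 'fy': 404.319, 'cx': 254.071, 'cy': 190.626, 'T': [[-0.007, 0.978, -0.208, 271.904], [-1.0, -0.007, 0.002, 27.279], [0.001, 0.208, 0.978, 1308.436], [0.0, 0.0, 0.0, 1.0]]}
illuminator [(0.65, [245.0, 186.0, 63.0, 60.0]), (0.45, [140.0, 251.0, 34.0, 34.0])]
cover [(0.94, [246.0, 187.0, 60.0, 59.0])]
grip_tongue [(0.21, [364.0, 216.0, 22.0, 19.0])]
culture_dish [(0.73, [194.0, 183.0, 16.0, 14.0]), (0.72, [166.0, 208.0, 21.0, 22.0]), (0.69, [194.0, 224.0, 20.0, 15.0]), (0.57, [152.0, 179.
[... 230 characters left out ...]
22.0, 18.0])]
{'t': 1.0, 'qpos': array([-6.89606078e+01,  2.75137467e+01,  9.14616901e+01,  1.32944681e-03,
        6.10268039e+01, -2.67038650e+00]), 'qvel': array([-0.01103907,  0.10203091, -0.13532241,  0.08747362,  0.03151821,
       -0.11783297]), 'joint_efforts': array([-4.71831474e-03, -9.50530386e+01, -4.30646539e+01, -1.15663563e-03,
        1.22778303e-03,  7.30066972e-05]), 'tcp_pos': array([ 261.38312462, -595.1107642 ,  250.29015538]), 'tcp_rot': array([-1.79997816e+02, -1.26616371e-03,  2.37091346e+01]), 'wrist_force': array([ 0.16444315, -0.26436039, -0.01179048]), 'moment': array([-0.01872247,  0.01600965, -0.00520509]), 'grip_force': 0.0, 'gripper_width': 1.0026100232995723}
```

```bash
python3 - <<'E'
import cv2,numpy as np
t=cv2.imread('pics/top0.png')[120:285,90:410]; s=cv2.imread('pics/scene0.png')[125:300,180:400]
cv2.imwrite('pics/a.png',cv2.resize(t,None,fx=2.5,fy=2.5,interpolation=2))
cv2.imwrite('pics/b.png',cv2.resize(s,None,fx=3.4,fy=3.4,interpolation=2)[:600])
E
```

```text
(no output)
```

View pics/a.png

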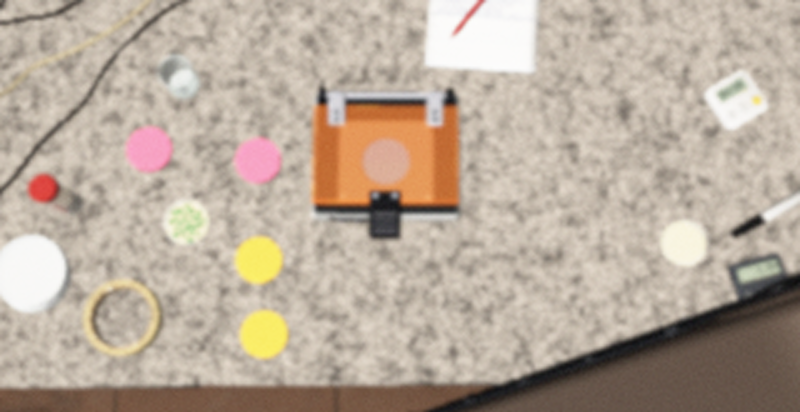

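View pics/b.png

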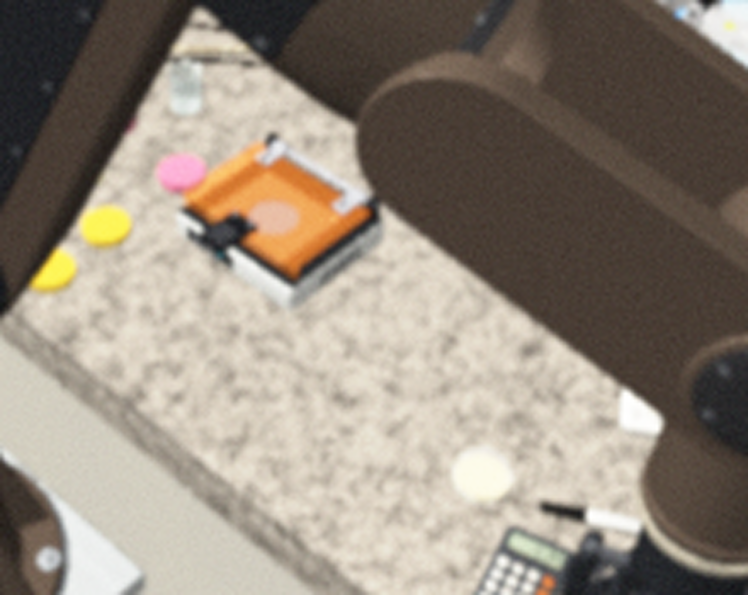

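Candidates for the dish in the top picture (full pixels):
- Straw with green specks at (165,208): the culture dish, chosen.
- Plain straw at (364,217): the blank dish.
- Pink at (150,180) and (193,184), yellow at (193,224) and (195,254): look-alikes.
- White lid at (103,229) and the tape ring at (138,247): neither is a dish.

The cover tongue is at about (244,206).

```bash
cat > h.py <<'E'
from workcell import *
import numpy as np, cv2
from scipy.spatial.transform import Rotation as R
def ray(p,u,v):
    T=np.array(p['T']); d=T[:3,:3]@np.array([(u-p['cx'])/p['fx'],-(v-p['cy'])/p['fy'],-1]); return T[:3,3],d
def atz(p,u,v,z):
    o,d=ray(p,u,v); return o+d*(z-o[2])/d[2]
def tri(*rs):
    A=0;b=0
    for o,d in rs:
        d=d/np.linalg.norm(d); M=np.eye(3)-np.outer(d,d); A=A+M; b=b+M@o
    return np.linalg.solve(A,b)
def proj(p,X):
    T=np.array(p['T']); c=T[:3,:3].T@(np.array(X)-T[:3,3]); return p['cx']+p['fx']*c[0]/-c[2],p['cy']+p['fy']*c[1]/c[2]
def move(pos,yaw,roll=180,pitch=0):
    s=observe(); Rc=R.from_euler('xyz',s['tcp_rot'],degrees=True); Rt=R.from_euler('xyz',[roll,pitch,yaw],degrees=True)
    print('t',round(s['t'],2),'cur',np.round(s['tcp_pos'],1),np.round(s['tcp_rot'],1),'cm',np.round(Rc.inv().apply(np.array(pos)-s['tcp_pos'])/10,2),'rv',np.round((Rc.inv()*Rt).as_rotvec(degrees=True),1))
E
python3 - <<'E'
from h import *
t=camera_params('top'); s=camera_params('scene')
f=lambda u,v:(90+u/2.5,120+v/2.5)
g=lambda u,v:(180+u/3.4,125+v/3.4)
print('dish',atz(t,*f(187,221),15),'blank',atz(t,*f(684,243),15),tri(ray(t,*f(684,243)),ray(s,*g(483,474))))
print('tongue',atz(t,*f(385,215),76),'tri',tri(ray(t,*f(385,222)),ray(s,*g(222,237))))
print('window',atz(t,*f(386,161),48),tri(ray(t,*f(386,161)),ray(s,*g(274,217))))
for q in((315,208),(458,208),(322,95),(450,95)): print(q,atz(t,*f(*q),70))
d=[315,208]
dish=atz(t,*f(187,221),15)
move([dish[0],dish[1],250],0); tg=atz(t,*f(385,215),76); move([tg[0],tg[1],230],0)
print(camera_params('wrist'), observe()['tcp_pos'])
E
```

```text
dish [489.8904762  314.13649218  15.        ] blank [ 456.59670092 -328.19461298   15.        ] [ 458.81362634 -331.12893105    8.49501576]
tongue [485.39664734  56.11553852  76.        ] tri [477.88535603  55.76331183  72.13388292]
window [560.2794573   55.35214573  48.        ] [561.7084113   54.45087443  47.10647354]
(315, 208) [495.88420474 143.33322567  70.        ]
(458, 208) [494.62824125 -34.59733463  70.        ]
(322, 95) [642.08638019 136.22688492  70.        ]
(450, 95) [640.94696317 -26.88870434  70.        ]
t 1.0 cur [ 261.4 -595.1  250.3] [-180.    -0.    23.7] cm [ 5.748e+01 -7.406e+01  3.000e-02] rv [-0.  -0.  23.7]
t 1.0 cur [ 261.4 -595.1  250.3] [-180.    -0.    23.7] cm [ 46.7  -50.62   2.03] rv [-0.  -0.  23.7]
{'fx': 331.77064651457044, 'fy': 331.77064651457044, 'cx': 253.86060379220137, 'cy': 195.12289719392538, 'T': array([[ 4.01909170e-01,  8.64782862e-01,  3.01030928e-01,
         3.38600105e+02],
       [-9.15679518e-01,  3.79640652e-01,  1.31924202e-01,
        -5.61729876e+02],
       [-1.97788571e-04, -3.28669402e-01,  9.44445014e-01,
         3.74022617e+02],
       [ 0.00000000e+00,  0.00000000e+00,  0.00000000e+00,
         1.00000000e+00]])} [ 261.38312462 -595.1107642   250.29015538]
```

Emit:
step_arm:
  commands:
    - {"translation": [3.5, -3.0, 0], "delta_rot": [0, 0, -1]}
    - {"translation": [7, -6, 0], "delta_rot": [0, 0, -2]}
    - {"translation": [10.5, -9, 0.2], "delta_rot": [0, 0, -4]}
    - {"translation": [13, -12, 0.4], "delta_rot": [0, 0, -6]}
    - {"translation": [15.5, -15, 0.6], "delta_rot": [0, 0, -8]}
    - {"translation": [18, -18, 0.8], "delta_rot": [0, 0, -10]}
    - {"translation": [20.5, -21, 1], "delta_rot": [0, 0, -12]}
    - {"translation": [23, -24, 1.2], "delta_rot": [0, 0, -14]}
    - {"translation": [25.5, -27, 1.4], "delta_rot": [0, 0, -16]}
    - {"translation": [28, -30, 1.5], "delta_rot": [0, 0, -18]}
    - {"translation": [30.5, -33, 1.6], "delta_rot": [0, 0, -20]}
    - {"translation": [33, -36, 1.7], "delta_rot": [0, 0, -22]}
  gripper: 1

```text
t: 2.0
tcp_pos: [419.0, -131.0, 233.5]
tcp_rot: [180.0, -0.0, 45.8]
wrist_force: [1.0, -0.4, 0.2]
gripper_width: 0.998
grip_force: 0.0
```

```bash
python3 -c "
from h import *
move([478,55.5,230],0)"
```

```text
t 2.0 cur [ 419.  -131.   233.5] [180.   -0.   45.8] cm [17.49 -8.77  0.35] rv [ 0.  -0.  45.8]
```

Emit:
step_arm:
  commands:
    - {"translation": [2.5, -1.3, 0], "delta_rot": [0, 0, 6]}
    - {"translation": [5, -2.6, 0], "delta_rot": [0, 0, 12]}
    - {"translation": [7.5, -3.8, 0.1], "delta_rot": [0, 0, 18]}
    - {"translation": [10, -5, 0.2], "delta_rot": [0, 0, 24]}
    - {"translation": [12.5, -6.3, 0.3], "delta_rot": [0, 0, 30]}
    - {"translation": [15, -7.5, 0.3], "delta_rot": [0, 0, 36]}
    - {"translation": [16.5, -8.3, 0.3], "delta_rot": [0, 0, 41]}
    - {"translation": [17.5, -8.8, 0.3], "delta_rot": [0, 0, 45.8]}
    - {"translation": [17.5, -8.8, 0.3], "delta_rot": [0, 0, 45.8]}
    - {"translation": [17.5, -8.8, 0.3], "delta_rot": [0, 0, 45.8]}

```text
t: 2.83
tcp_pos: [477.9, 54.2, 230.3]
tcp_rot: [180.0, 0.0, 0.1]
wrist_force: [0.3, -0.1, 0.5]
gripper_width: 1.004
grip_force: 0.0
```

```bash
python3 -c "
from h import *
p=camera_params('wrist');print(observe()['tcp_pos'],observe()['tcp_rot'])
im=read_camera('wrist');
print([(d['confidence'],d['extent']) for d in masks_of('wrist','grip_tongue')])
for X in([643,55.5,70],[477,55.5,76.5],[561,55.5,48]): print(proj(p,X)); cv2.circle(im,tuple(int(round(a)) for a in proj(p,X)),3,(0,255,0),1)
cv2.imwrite('pics/w1.png',cv2.resize(im[...,::-1],None,fx=1.5,fy=1.5))
np.save('w1.npy',p)"
```

```text
[477.94327832  54.16026548 230.30203772] [1.79994398e+02 6.55764505e-05 1.25694686e-01]
[(0.79, [250.9, 103.8, 250.2, 207.1]), (0.52, [7.8, 258.2, 8.1, 45.5])]
(np.float64(251.51695430212388), np.float64(-37.64124066697883))
(np.float64(251.53613318797863), np.float64(182.94075154740267))
(np.float64(251.7185288833576), np.float64(81.23191038505288))
```

View pics/w1.png

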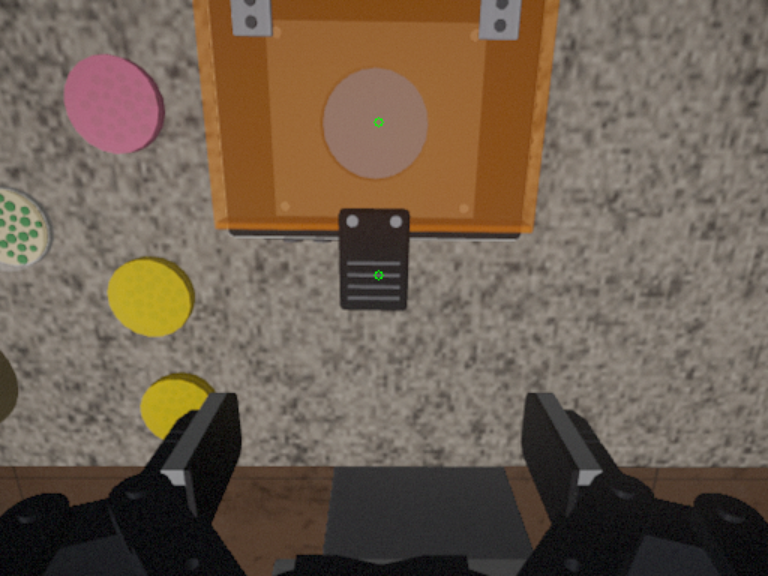

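The wrist view shows the tongue at (374,260) and the window at (375,123), both within 2 mm of my estimates (green marks). They lie about 1.7 mm further left, so y is about 57 and the yaw about -0.5°. The green-colony dish is at the far left, (15,228).

Emit:
step_arm:
  commands:
    - {"translation": [-0.1, -0.1, 2.5], "delta_rot": [0, 0, 0.6]}
    - {"translation": [-0.3, -0.28, 6], "delta_rot": [0, 0, 0.6]}
    - {"translation": [-0.3, -0.28, 9.5], "delta_rot": [0, 0, 0.6]}
    - {"translation": [-0.3, -0.28, 12.5], "delta_rot": [0, 0, 0.6]}
    - {"translation": [-0.3, -0.28, 14.5], "delta_rot": [0, 0, 0.6]}
    - {"translation": [-0.3, -0.28, 15.5], "delta_rot": [0, 0, 0.6]}
    - {"translation": [-0.3, -0.28, 15.6], "delta_rot": [0, 0, 0.6]}
    - {"translation": [-0.3, -0.28, 15.6], "delta_rot": [0, 0, 0.6]}

```text
t: 3.6
tcp_pos: [475.0, 56.2, 74.5]
tcp_rot: [180.0, 0.0, -0.7]
wrist_force: [-1.2, 0.1, -0.1]
gripper_width: 0.997
grip_force: 0.0
```

Emit:
step_arm:
  commands:
    - {"translation": [0, 0, 0], "delta_rot": [0, 0, 0]}
    - {"translation": [0, 0, 0], "delta_rot": [0, 0, 0]}
    - {"translation": [0, 0, 0], "delta_rot": [0, 0, 0]}
    - {"translation": [0, 0, 0], "delta_rot": [0, 0, 0]}
    - {"translation": [0, 0, 0], "delta_rot": [0, 0, 0]}
    - {"translation": [0, 0, 0], "delta_rot": [0, 0, 0]}
    - {"translation": [0, 0, 0], "delta_rot": [0, 0, 0]}
    - {"translation": [0, 0, 0], "delta_rot": [0, 0, 0]}
  gripper: -1
  grip_force: 30

```text
t: 4.27
tcp_pos: [475.6, 58.2, 75.6]
tcp_rot: [-179.9, -0.1, -0.7]
wrist_force: [-3.9, 24.4, 20.0]
gripper_width: 0.461
grip_force: 28.1
```

```bash
python3 -c "
import numpy as np
r,n=16.75,.56
P=lambda t:np.array([-r*np.cos(t)+n*np.sin(t),r*np.sin(t)+n*np.cos(t)])
for a,b in((0,.85),(.85,1.75)):
  print([[round(v,2) for v in (P(a+(b-a)*k/12)-P(a))*[1,-1]] for k in range(1,13)])"
```

```text
[[np.float64(0.08), np.float64(-1.18)], [np.float64(0.25), np.float64(-2.36)], [np.float64(0.49), np.float64(-3.52)], [np.float64(0.82), np.float64(-4.66)], [np.float64(1.23), np.float64(-5.77)], [np.float64(1.72), np.float64(-6.86)], [np.float64(2.28), np.float64(-7.9)], [np.float64(2.92), np.float64(-8.9)], [np.float64(3.62), np.float64(-9.86)], [np.float64(4.39), np.float64(-10.76)], [np.float64(5.23), np.float64(-11.61)], [np.float64(6.12), np.float64(-12.39)]]
[[np.float64(1.0), np.float64(-0.76)], [np.float64(2.06), np.float64(-1.44)], [np.float64(3.16), np.float64(-2.05)], [np.float64(4.3), np.float64(-2.56)], [np.float64(5.48), np.float64(-2.99)], [np.float64(6.69), np.float64(-3.34)], [np.float64(7.92), np.float64(-3.59)], [np.float64(9.17), np.float64(-3.74)], [np.float64(10.43), np.float64(-3.8)], [np.float64(11.68), np.float64(-3.77)], [np.float64(12.93), np.float64(-3.65)], [np.float64(14.17), np.float64(-3.43)]]
```

Emit:
step_arm:
  commands:
    - {"translation": [0.08, -0.2, -1.2], "delta_rot": [0, 0, 0]}
    - {"translation": [0.25, -0.2, -2.35], "delta_rot": [0, 0, 0]}
    - {"translation": [0.5, -0.2, -3.5], "delta_rot": [0, 0, 0]}
    - {"translation": [0.8, -0.2, -4.65], "delta_rot": [0, 0, 0]}
    - {"translation": [1.25, -0.2, -5.75], "delta_rot": [0, 0, 0]}
    - {"translation": [1.7, -0.2, -6.85], "delta_rot": [0, 0, 0]}
    - {"translation": [2.3, -0.2, -7.9], "delta_rot": [0, 0, 0]}
    - {"translation": [2.9, -0.2, -8.9], "delta_rot": [0, 0, 0]}
    - {"translation": [3.6, -0.2, -9.85], "delta_rot": [0, 0, 0]}
    - {"translation": [4.4, -0.2, -10.75], "delta_rot": [0, 0, 0]}
    - {"translation": [5.25, -0.2, -11.6], "delta_rot": [0, 0, 0]}
    - {"translation": [6.1, -0.2, -12.4], "delta_rot": [0, 0, 0]}

```text
t: 5.27
tcp_pos: [536.0, 57.9, 199.0]
tcp_rot: [180.0, 0.0, -0.7]
wrist_force: [3.6, -0.6, -9.4]
gripper_width: 0.46
grip_force: 34.8
```

Emit:
step_arm:
  commands:
    - {"translation": [1.0, 0, -0.75], "delta_rot": [0, 0, 0]}
    - {"translation": [2.05, 0, -1.45], "delta_rot": [0, 0, 0]}
    - {"translation": [3.15, 0, -2.05], "delta_rot": [0, 0, 0]}
    - {"translation": [4.3, 0, -2.55], "delta_rot": [0, 0, 0]}
    - {"translation": [5.5, 0, -3.0], "delta_rot": [0, 0, 0]}
    - {"translation": [6.7, 0, -3.35], "delta_rot": [0, 0, 0]}
    - {"translation": [7.9, 0, -3.6], "delta_rot": [0, 0, 0]}
    - {"translation": [9.15, 0, -3.75], "delta_rot": [0, 0, 0]}
    - {"translation": [10.4, 0, -3.8], "delta_rot": [0, 0, 0]}
    - {"translation": [11.7, 0, -3.77], "delta_rot": [0, 0, 0]}
    - {"translation": [12.9, 0, -3.65], "delta_rot": [0, 0, 0]}
    - {"translation": [14.2, 0, -3.43], "delta_rot": [0, 0, 0]}

```text
t: 6.27
tcp_pos: [678.0, 56.5, 233.2]
tcp_rot: [-180.0, 0.0, -0.7]
wrist_force: [-2.9, 1.7, -0.7]
gripper_width: 0.461
grip_force: 43.8
```

Emit:
step_arm:
  commands:
    - {"translation": [0, 0, 0], "delta_rot": [0, 0, 0]}
    - {"translation": [0, 0, 0], "delta_rot": [0, 0, 0]}

```text
t: 6.43
tcp_pos: [678.4, 56.4, 233.0]
tcp_rot: [-180.0, -0.1, -0.7]
wrist_force: [1.8, 1.2, 1.3]
gripper_width: 0.464
grip_force: 44.0
```

Emit:
step_arm:
  commands:
    - {"translation": [0, 0, 0], "delta_rot": [0, 0, 0]}
    - {"translation": [0, 0, 0], "delta_rot": [0, 0, 0]}
    - {"translation": [0, 0, 0], "delta_rot": [0, 0, 0]}
    - {"translation": [0, 0, 0], "delta_rot": [0, 0, 0]}
    - {"translation": [0, 0, -1], "delta_rot": [0, 0, 0]}
    - {"translation": [0, 0, -3], "delta_rot": [0, 0, 0]}
    - {"translation": [0, 0, -6], "delta_rot": [0, 0, 0]}
    - {"translation": [-2, 0, -9], "delta_rot": [0, 0, 0]}
    - {"translation": [-5, 0, -9], "delta_rot": [0, 0, 0]}
    - {"translation": [-8, -3, -8], "delta_rot": [0, 0, 0]}
    - {"translation": [-11, -6, -7], "delta_rot": [0, 0, 0]}
    - {"translation": [-14, -9, -6], "delta_rot": [0, 0, 0]}
  gripper: 1

```text
t: 7.43
tcp_pos: [541.8, 144.3, 294.8]
tcp_rot: [-180.0, -0.1, -0.8]
wrist_force: [0.9, 0.8, -0.4]
gripper_width: 1.0
grip_force: 0.0
```

```bash
python3 -c "
from h import *
move([480,314,200],0)"
```

```text
t 7.43 cur [541.8 144.3 294.8] [-1.8e+02 -1.0e-01 -8.0e-01] cm [ -6.42 -16.88   9.47] rv [-0.  -0.1 -0.8]
```

Emit:
step_arm:
  commands:
    - {"translation": [-0.5, -1.5, 0.5], "delta_rot": [0, 0, -7]}
    - {"translation": [-1, -3, 1.5], "delta_rot": [0, 0, -14]}
    - {"translation": [-1.5, -4.5, 2.5], "delta_rot": [0, 0, -21]}
    - {"translation": [-2, -6, 3.5], "delta_rot": [0, 0, -28]}
    - {"translation": [-2.5, -7.5, 4.5], "delta_rot": [0, 0, -35]}
    - {"translation": [-3, -9, 5.5], "delta_rot": [0, 0, -42]}
    - {"translation": [-3.5, -10.5, 6.5], "delta_rot": [0, 0, -49]}
    - {"translation": [-4, -12, 7.5], "delta_rot": [0, 0, -56]}
    - {"translation": [-4.5, -13.5, 8.5], "delta_rot": [0, 0, -63]}
    - {"translation": [-5, -15, 9.5], "delta_rot": [0, 0, -70]}
    - {"translation": [-5.3, -16, 10.5], "delta_rot": [0, 0, -77]}
    - {"translation": [-5.5, -16.9, 11.5], "delta_rot": [0, 0, -84]}

```text
t: 8.43
tcp_pos: [489.8, 314.6, 179.3]
tcp_rot: [180.0, -0.0, 83.7]
wrist_force: [0.3, 0.7, 0.1]
gripper_width: 1.0
grip_force: 0.0
```

Emit:
step_arm:
  commands:
    - {"translation": [0, 0, 0], "delta_rot": [0, 0, -6.8]}
    - {"translation": [0, 0, 0], "delta_rot": [0, 0, -6.8]}
    - {"translation": [0, 0, 0], "delta_rot": [0, 0, -6.8]}

```text
t: 8.68
tcp_pos: [490.2, 313.7, 179.5]
tcp_rot: [180.0, -0.0, 89.9]
wrist_force: [-0.6, -0.0, 0.3]
gripper_width: 0.997
grip_force: 0.0
```

```bash
cat > look.py <<'E'
from h import *
import sys
s=observe();p=camera_params('wrist');print(s['t'],s['tcp_pos'],s['tcp_rot'])
im=read_camera('wrist')
for d in masks_of('wrist','culture_dish'):
    c,r=np.array(d['extent'][:2]); print(round(d['confidence'],2),np.round(d['extent']),np.round(atz(p,c,r,8),1))
cv2.imwrite('pics/%s.png'%sys.argv[1],cv2.resize(im[...,::-1],None,fx=1.5,fy=1.5))
E
python3 look.py w2
```

```text
8.6833 [490.23226685 313.68947291 179.52161242] [ 1.79974749e+02 -1.21968392e-02  8.99007995e+01]
0.87 [335. 260.  62.  57.] [571.9 225.6   8. ]
0.76 [252. 175.  64.  65.] [488.5 315.1   8. ]
0.7 [108. 272.  64.  56.] [340.7 212.    8. ]
0.66 [203. 261.  61.  60.] [437.9 224.3   8. ]
0.58 [367. 114.  71.  70.] [588.2 369.9   8. ]
```

View pics/w2.png

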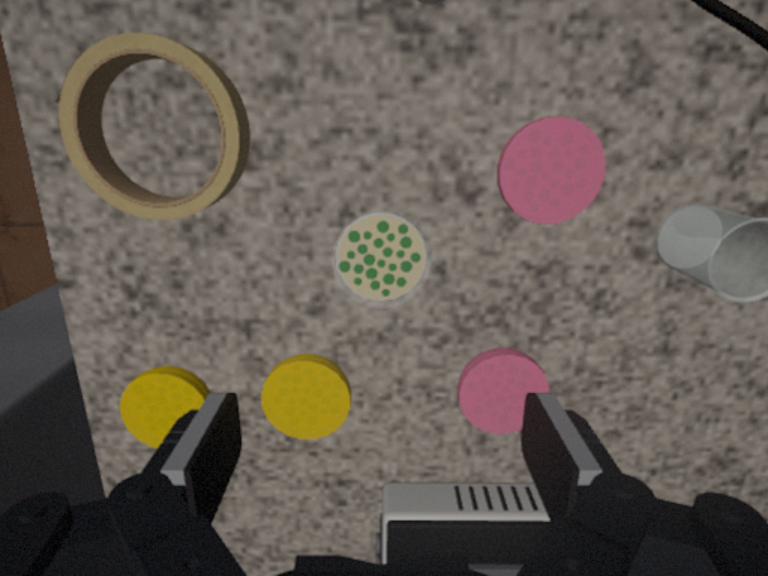

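The dish with green colonies is at (381,258), so the choice is right, and the top and wrist views agree to 1.5 mm: (489, 315). The pink and yellow dishes and the tape are clear of the fingers' path.

Emit:
step_arm:
  commands:
    - {"translation": [0.1, -0.1, 3], "delta_rot": [0, 0, 0]}
    - {"translation": [0.1, -0.1, 6.5], "delta_rot": [0, 0, 0]}
    - {"translation": [0.1, -0.1, 10], "delta_rot": [0, 0, 0]}
    - {"translation": [0.1, -0.1, 13], "delta_rot": [0, 0, 0]}
    - {"translation": [0.1, -0.1, 15], "delta_rot": [0, 0, 0]}
    - {"translation": [0.1, -0.1, 15.9], "delta_rot": [0, 0, 0]}
    - {"translation": [0.1, -0.1, 16.05], "delta_rot": [0, 0, 0]}
    - {"translation": [0.1, -0.1, 16.05], "delta_rot": [0, 0, 0]}

```text
t: 9.45
tcp_pos: [489.4, 314.6, 18.9]
tcp_rot: [180.0, -0.0, 90.0]
wrist_force: [-0.3, 0.2, -0.2]
gripper_width: 1.003
grip_force: 0.0
```

Emit:
step_arm:
  commands:
    - {"translation": [0, 0, 0], "delta_rot": [0, 0, 0]}
    - {"translation": [0, 0, 0], "delta_rot": [0, 0, 0]}
    - {"translation": [0, 0, 0], "delta_rot": [0, 0, 0]}
    - {"translation": [0, 0, 0], "delta_rot": [0, 0, 0]}
    - {"translation": [0, 0, 0], "delta_rot": [0, 0, 0]}
    - {"translation": [0, 0, 0], "delta_rot": [0, 0, 0]}
  gripper: -1
  grip_force: 25

```text
t: 9.95
tcp_pos: [490.0, 315.1, 20.0]
tcp_rot: [179.9, -0.1, 90.1]
wrist_force: [-0.4, -0.9, 8.8]
gripper_width: 0.689
grip_force: 25.0
```

```bash
python3 look.py w3
```

```text
9.95 [489.96610959 315.05665421  20.04446025] [ 1.79871807e+02 -6.96406379e-02  9.00974863e+01]
0.83 [254. 266. 135. 126.] [489.6 316.8   8. ]
0.7 [387. 378.  22.  11.] [561.  248.6   8. ]
0.68 [157. 376.  73.  16.] [437.8 250.1   8. ]
0.6 [460. 155. 100. 144.] [575.5 369.6   8. ]
```

View pics/w3.png

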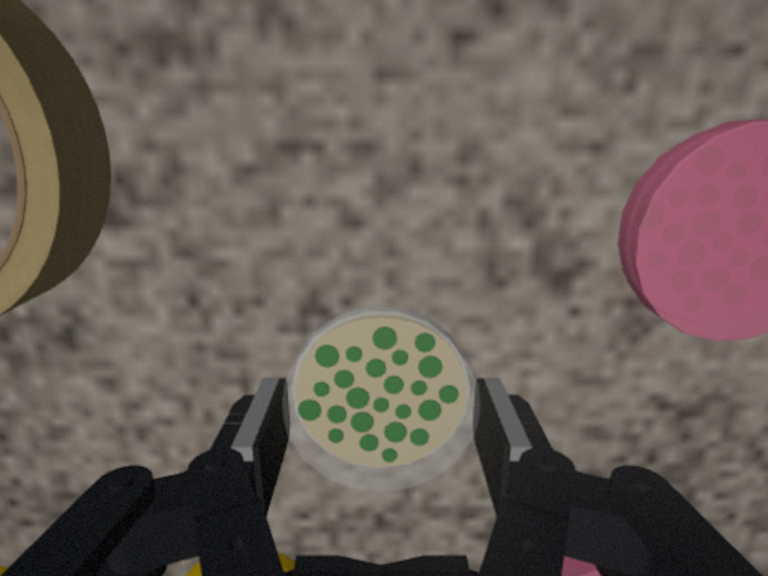

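```bash
python3 -c "
from h import *
p=np.load('w1.npy',allow_pickle=True).item()
for z in(48,52): print(atz(p,375.2/1.5,123/1.5,z))
print('tongue',atz(p,374.2/1.5,309/1.5,78),atz(p,374.2/1.5,270/1.5,81))
q=camera_params('wrist');print('dishtop',atz(q,381/1.5,391/1.5,16), observe()['tcp_pos'])
"
```

```text
[560.36307879  56.88394505  48.        ]
[560.38873738  56.8415612   52.        ]
tongue [455.97640958  57.34124848  78.        ] [481.01717145  57.24387852  81.        ]
dishtop [489.53729272 324.37041681  16.        ] [489.96598789 315.03910797  20.02363555]
```

Emit:
step_arm:
  commands:
    - {"translation": [0, 0, -0.3], "delta_rot": [0, 0, 0]}
    - {"translation": [0, 0, -1], "delta_rot": [0, 0, 0]}
    - {"translation": [0, 0, -2.2], "delta_rot": [0, 0, 0]}
    - {"translation": [0, 0, -4], "delta_rot": [0, 0, 0]}
    - {"translation": [0, 0, -6], "delta_rot": [0, 0, 0]}
    - {"translation": [0, 0, -8], "delta_rot": [0, 0, 0]}
    - {"translation": [0, 0, -10], "delta_rot": [0, 0, 0]}
    - {"translation": [0, 0, -11], "delta_rot": [0, 0, 0]}
    - {"translation": [0, 0, -11], "delta_rot": [0, 0, 0]}

```text
t: 10.8
tcp_pos: [490.3, 315.3, 131.5]
tcp_rot: [179.8, -0.1, 90.1]
wrist_force: [1.3, 0.2, 0.1]
gripper_width: 0.689
grip_force: 27.0
```

```bash
python3 -c "
from h import *
# camera pose scaled to the time of w3: shift present pose back
q=camera_params('wrist');s=observe()
q['T']=np.array(q['T']);q['T'][:3,3]+=np.array([489.97,315.05,20.04])-s['tcp_pos']
print('far',atz(q,254,203,15)[1]-30,'near',atz(q,254,329,1)[1]+28.5,atz(q,254,329,5)[1]+30)
im=cv2.imread('pics/w3.png');h=im[:,375:388].mean((1,2));print(np.round(h[295:330:2]),np.round(h[455:505:2]))
print(s['tcp_rot'])
print('sides',[round(atz(q,u/1.5,395/1.5,12)[0],1) for u in(287,478)])
"
```

```text
far 320.9131267272949 near 303.03222762344694 308.01143848819197
[126. 126. 125. 126. 125. 123. 125. 126. 137. 147. 135. 134. 146. 146.
 147. 143. 111.  91.] [113. 116. 121. 132. 143. 145. 140. 131. 126. 123. 123. 127. 131. 135.
 135. 134. 133. 133. 129. 124. 125. 124. 122. 120. 117.]
[ 1.79780043e+02 -1.27299744e-01  9.01099130e+01]
sides [np.float64(461.2), np.float64(518.9)]
```

```bash
python3 -c "
from h import *
q=camera_params('wrist');s=observe()
q['T']=np.array(q['T']);q['T'][:3,3]+=np.array([489.97,315.05,20.04])-s['tcp_pos']
for z in(0,5,10,15): print(z,[round(atz(q,254,v/1.5,z)[1]-315.05,1) for v in(311,315,465,475,487,494)])
im=read_camera('wrist');cv2.imwrite('pics/w4.png',cv2.resize(im[190:345,150:360,::-1],None,fx=3.8,fy=3.8,interpolation=2))
"
```

```text
0 [np.float64(28.1), np.float64(26.8), np.float64(-29.2), np.float64(-33.4), np.float64(-38.6), np.float64(-41.6)]
5 [np.float64(30.1), np.float64(28.8), np.float64(-25.3), np.float64(-29.4), np.float64(-34.3), np.float64(-37.2)]
10 [np.float64(32.0), np.float64(30.8), np.float64(-21.4), np.float64(-25.3), np.float64(-30.1), np.float64(-32.9)]
15 [np.float64(33.9), np.float64(32.7), np.float64(-17.4), np.float64(-21.2), np.float64(-25.8), np.float64(-28.5)]
```

View pics/w4.png

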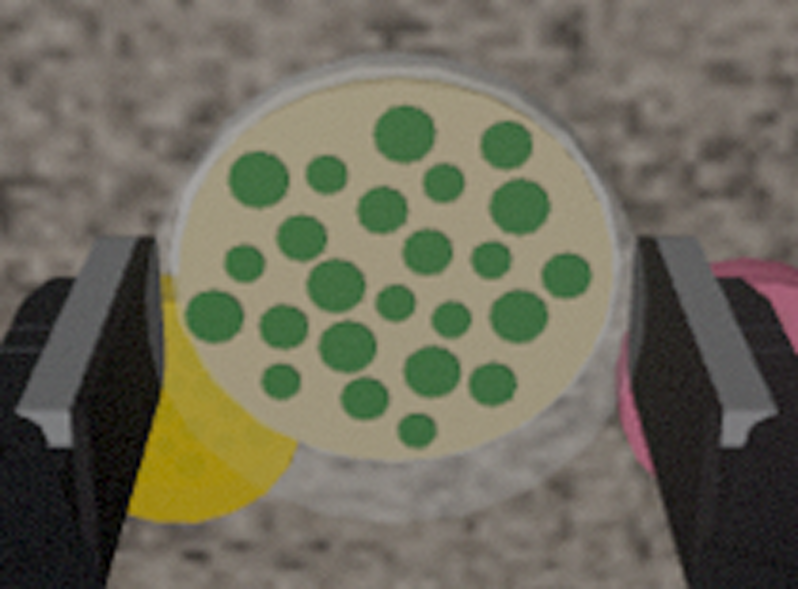

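The dish sits square between the fingers, level, with its outline centred about 2 mm ahead of the TCP (tool +x). I'll pass over the box and look at the recess once, then place it.

Emit:
step_arm:
  commands:
    - {"translation": [-1, 0.2, 0], "delta_rot": [0, 0, 0]}
    - {"translation": [-3, 0.8, 0], "delta_rot": [0, 0, 0]}
    - {"translation": [-6, 1.5, 0], "delta_rot": [0, 0, 0]}
    - {"translation": [-9.5, 2.2, 0], "delta_rot": [0, 0, 0]}
    - {"translation": [-13, 3, 0], "delta_rot": [0, 0, 0]}
    - {"translation": [-16.5, 4, 0], "delta_rot": [0, 0, 0]}
    - {"translation": [-20, 5, 0], "delta_rot": [0, 0, 0]}
    - {"translation": [-23.5, 6, 0], "delta_rot": [0, 0, 0]}
    - {"translation": [-27, 6.5, 0], "delta_rot": [0, 0, 0]}
    - {"translation": [-30, 7, 0], "delta_rot": [0, 0, 0]}
    - {"translation": [-32, 7, 0], "delta_rot": [0, 0, 0]}
    - {"translation": [-33, 7, 0], "delta_rot": [0, 0, 0]}

```text
t: 11.85
tcp_pos: [558.8, -18.4, 127.0]
tcp_rot: [-179.9, 0.0, 90.0]
wrist_force: [-1.0, -0.4, 0.1]
gripper_width: 0.685
grip_force: 27.0
```

Emit:
step_arm:
  commands:
    - {"translation": [0, 0, 0], "delta_rot": [0, 0, 0]}
    - {"translation": [0, 0, 0], "delta_rot": [0, 0, 0]}

```text
t: 12.02
tcp_pos: [558.9, -15.6, 127.6]
tcp_rot: [-179.9, -0.0, 90.0]
wrist_force: [-0.3, 1.0, -0.7]
gripper_width: 0.685
grip_force: 27.0
```

```bash
python3 -c "
from h import *
s=observe();p=camera_params('wrist');print(s['t'],s['tcp_pos'],s['tcp_rot'])
im=read_camera('wrist').copy()
T=np.linspace(0,2*np.pi,73)
pts=np.array([proj(p,[560.3+30.5*np.cos(a),57.3+30.5*np.sin(a),52]) for a in T])*1.5
im=cv2.resize(im,None,fx=1.5,fy=1.5)
for a in pts[::4]: cv2.circle(im,tuple(int(round(x)) for x in a),1,(0,255,0),-1)
cv2.imwrite('pics/w5.png',im[...,::-1])
"
```

```text
12.0167 [558.91283082 -15.56833027 127.57227775] [-1.79905608e+02 -1.50439684e-02  9.00386071e+01]
```

View pics/w5.png

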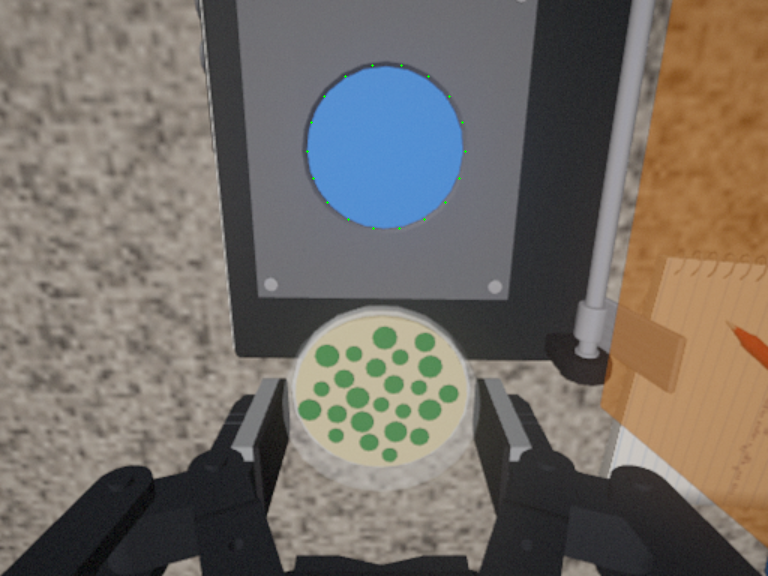

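The projected recess circle (green) lies right on the blue recess rim, (307–465, 65–228), so the target is good: recess at (560.3, 57.3).

Emit:
step_arm:
  commands:
    - {"translation": [1, 0.1, 0], "delta_rot": [0, 0, 0]}
    - {"translation": [2.5, 0.1, 0.3], "delta_rot": [0, 0, 0]}
    - {"translation": [4, 0.1, 0.8], "delta_rot": [0, 0, 0]}
    - {"translation": [5.5, 0.1, 1.5], "delta_rot": [0, 0, 0]}
    - {"translation": [6.6, 0.1, 2], "delta_rot": [0, 0, 0]}
    - {"translation": [7.1, 0.1, 2.5], "delta_rot": [0, 0, 0]}
    - {"translation": [7.1, 0.1, 3], "delta_rot": [0, 0, 0]}
    - {"translation": [7.1, 0.1, 3.5], "delta_rot": [0, 0, 0]}
    - {"translation": [7.1, 0.1, 3.5], "delta_rot": [0, 0, 0]}
    - {"translation": [7.1, 0.1, 3.5], "delta_rot": [0, 0, 0]}
    - {"translation": [7.1, 0.1, 3.5], "delta_rot": [0, 0, 0]}
    - {"translation": [7.1, 0.1, 3.5], "delta_rot": [0, 0, 0]}

```text
t: 13.07
tcp_pos: [560.8, 55.2, 93.7]
tcp_rot: [180.0, -0.0, 90.1]
wrist_force: [1.0, 0.0, -1.5]
gripper_width: 0.688
grip_force: 27.0
```

Emit:
step_arm:
  commands:
    - {"translation": [0.09, -0.05, 0.4], "delta_rot": [0, 0, 0]}
    - {"translation": [0.09, -0.05, 0.9], "delta_rot": [0, 0, 0]}
    - {"translation": [0.09, -0.05, 1.3], "delta_rot": [0, 0, 0]}
    - {"translation": [0.09, -0.05, 1.6], "delta_rot": [0, 0, 0]}
    - {"translation": [0.09, -0.05, 1.9], "delta_rot": [0, 0, 0]}
    - {"translation": [0.09, -0.05, 2.1], "delta_rot": [0, 0, 0]}
    - {"translation": [0.09, -0.05, 2.25], "delta_rot": [0, 0, 0]}
    - {"translation": [0.09, -0.05, 2.35], "delta_rot": [0, 0, 0]}
    - {"translation": [0.09, -0.05, 2.45], "delta_rot": [0, 0, 0]}
    - {"translation": [0.09, -0.05, 2.45], "delta_rot": [0, 0, 0]}

```text
t: 13.9
tcp_pos: [560.1, 56.6, 68.8]
tcp_rot: [180.0, -0.0, 90.1]
wrist_force: [1.0, 0.0, -0.2]
gripper_width: 0.687
grip_force: 27.0
```

Emit:
step_arm:
  commands:
    - {"translation": [0, 0, 0.04], "delta_rot": [0, 0, 0]}
    - {"translation": [0, 0, 0.08], "delta_rot": [0, 0, 0]}
    - {"translation": [0, 0, 0.1], "delta_rot": [0, 0, 0]}
    - {"translation": [0, 0, 0.1], "delta_rot": [0, 0, 0]}

```text
t: 14.23
tcp_pos: [560.2, 56.6, 68.2]
tcp_rot: [180.0, -0.0, 90.1]
wrist_force: [-1.5, 1.7, 3.6]
gripper_width: 0.69
grip_force: 27.3
```

Contact is felt at the floor height (68.2 − 20 ≈ 48 mm). Releasing.

Emit:
step_arm:
  commands:
    - {"translation": [0, 0, 0], "delta_rot": [0, 0, 0]}
    - {"translation": [0, 0, 0], "delta_rot": [0, 0, 0]}
    - {"translation": [0, 0, 0], "delta_rot": [0, 0, 0]}
    - {"translation": [0, 0, 0], "delta_rot": [0, 0, 0]}
    - {"translation": [0, 0, -0.5], "delta_rot": [0, 0, 0]}
    - {"translation": [0, 0, -1.5], "delta_rot": [0, 0, 0]}
    - {"translation": [0, 0, -3], "delta_rot": [0, 0, 0]}
    - {"translation": [0, 0, -5], "delta_rot": [0, 0, 0]}
    - {"translation": [0, 0, -7], "delta_rot": [0, 0, 0]}
    - {"translation": [0, 0, -9], "delta_rot": [0, 0, 0]}
    - {"translation": [0, 0, -10], "delta_rot": [0, 0, 0]}
    - {"translation": [0, 0, -10], "delta_rot": [0, 0, 0]}
  gripper: 1

```text
t: 15.23
tcp_pos: [561.4, 56.7, 170.7]
tcp_rot: [179.8, -0.0, 90.1]
wrist_force: [0.3, -0.4, -0.4]
gripper_width: 1.003
grip_force: 0.0
```

```bash
python3 -c "
from h import *
s=observe();p=camera_params('wrist');print(s['t'],s['tcp_pos'],s['tcp_rot'])
im=read_camera('wrist').copy()
T=np.linspace(0,2*np.pi,73)
im=cv2.resize(im,None,fx=1.5,fy=1.5)
for r,z,c in((30.5,52,(0,255,0)),(30,63,(255,0,0))):
  for a in T[::3]: cv2.circle(im,tuple(int(round(1.5*x)) for x in proj(p,[560.3+r*np.cos(a),57.3+r*np.sin(a),z])),1,c,-1)
cv2.imwrite('pics/w6.png',im[...,::-1])
"
```

```text
15.2333 [561.42042137  56.66722692 170.71016838] [ 1.79757064e+02 -1.11319565e-02  9.01082878e+01]
```

View pics/w6.png

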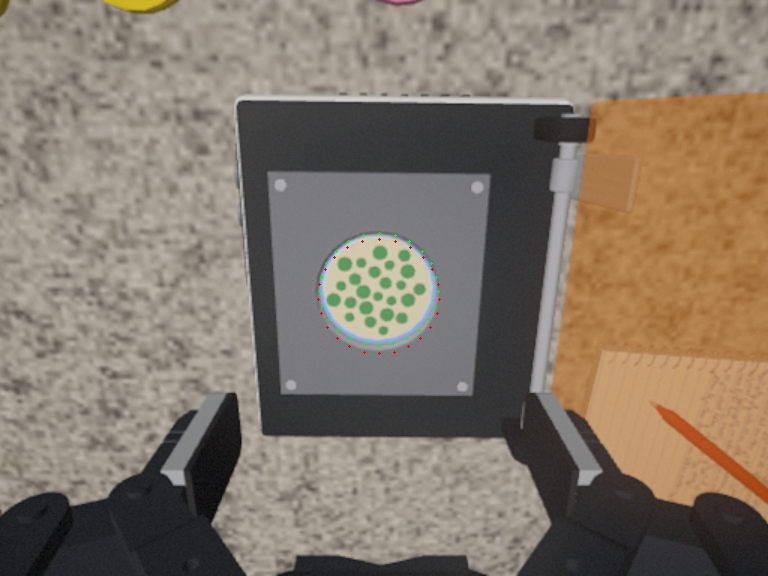

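The dish is seated in the recess, concentric with it and level at (378,290). Next I regrip the tongue from above.

Emit:
step_arm:
  commands:
    - {"translation": [0, 0, -2], "delta_rot": [0, 0, 7]}
    - {"translation": [0, 0, -5], "delta_rot": [0, 0, 14]}
    - {"translation": [0, 0, -8], "delta_rot": [0, 0, 21]}
    - {"translation": [0, 0, -11], "delta_rot": [0, 0, 28]}
    - {"translation": [0, 0, -14], "delta_rot": [0, 0, 35]}
    - {"translation": [0, 0, -16], "delta_rot": [0, 0, 42]}
    - {"translation": [0, 1, -16.5], "delta_rot": [0, 0, 49]}
    - {"translation": [0, 3, -16.5], "delta_rot": [0, 0, 56]}
    - {"translation": [0, 5, -16.5], "delta_rot": [0, 0, 63]}
    - {"translation": [0, 7.5, -16.5], "delta_rot": [0, 0, 70]}
    - {"translation": [0, 10, -16.5], "delta_rot": [0, 0, 77]}
    - {"translation": [0, 11, -16.5], "delta_rot": [0, 0, 84]}

```text
t: 16.28
tcp_pos: [672.2, 56.7, 330.9]
tcp_rot: [-180.0, 0.1, 5.8]
wrist_force: [-1.2, 0.6, -0.5]
gripper_width: 0.998
grip_force: 0.0
```

```bash
python3 -c "
from h import *
move([687,56.4,330],-0.6)"
```

```text
t 16.28 cur [672.2  56.7 330.9] [-1.8e+02  1.0e-01  5.8e+00] cm [1.47 0.18 0.09] rv [-0.   0.1  6.4]
```

Emit:
step_arm:
  commands:
    - {"translation": [1.5, 0.18, 0], "delta_rot": [0, 0, 6.4]}
    - {"translation": [1.5, 0.18, 0], "delta_rot": [0, 0, 6.4]}
    - {"translation": [1.5, 0.18, 0], "delta_rot": [0, 0, 6.4]}
    - {"translation": [1.5, 0.18, 0], "delta_rot": [0, 0, 6.4]}

```text
t: 16.62
tcp_pos: [684.3, 56.6, 331.9]
tcp_rot: [180.0, 0.1, -0.1]
wrist_force: [-1.0, -0.8, 0.4]
gripper_width: 1.0
grip_force: 0.0
```

```bash
python3 -c "
from h import *
s=observe();p=camera_params('wrist');print(s['t'],s['tcp_pos'],s['tcp_rot'])
im=read_camera('wrist').copy()
im=cv2.resize(im,None,fx=1.5,fy=1.5)
rad=np.array([.227,0,.974]);nn=np.array([.974,0,-.227]);H=np.array([642.5,56.4,70])
for r in(140,186):
  for y in(-20,20):
    for n in (2,11):
      cv2.circle(im,tuple(int(round(1.5*x)) for x in proj(p,H+r*rad+n*nn+[0,y,0])),2,(0,255,0),-1)
cv2.imwrite('pics/w7.png',im[...,::-1])
"
```

```text
16.6167 [684.33134418  56.61107957 331.86514315] [ 1.79996869e+02  1.04189401e-01 -1.00562650e-01]
```

View pics/w7.png

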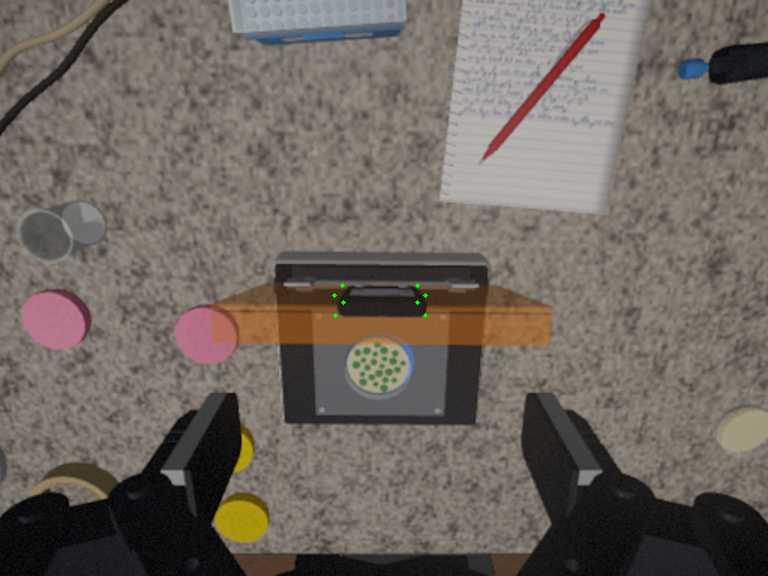

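Emit:
step_arm:
  commands:
    - {"translation": [0.2, 0.08, 2], "delta_rot": [0, 0, 0.5]}
    - {"translation": [0.2, 0.08, 4.5], "delta_rot": [0, 0, 0.5]}
    - {"translation": [0.2, 0.08, 7], "delta_rot": [0, 0, 0.5]}
    - {"translation": [0.2, 0.08, 8.8], "delta_rot": [0, 0, 0.5]}
    - {"translation": [0.2, 0.08, 9.7], "delta_rot": [0, 0, 0.5]}
    - {"translation": [0.2, 0.08, 9.9], "delta_rot": [0, 0, 0.5]}
    - {"translation": [0.2, 0.08, 9.9], "delta_rot": [0, 0, 0.5]}
    - {"translation": [0.2, 0.08, 9.9], "delta_rot": [0, 0, 0.5]}

```text
t: 17.33
tcp_pos: [687.6, 55.9, 235.3]
tcp_rot: [-180.0, -0.1, -0.8]
wrist_force: [0.2, -0.8, -0.3]
gripper_width: 0.997
grip_force: 0.0
```

Emit:
step_arm:
  commands:
    - {"translation": [0, 0, 0], "delta_rot": [0, 0, 0]}
    - {"translation": [0, 0, 0], "delta_rot": [0, 0, 0]}
    - {"translation": [0, 0, 0], "delta_rot": [0, 0, 0]}
    - {"translation": [0, 0, 0], "delta_rot": [0, 0, 0]}
    - {"translation": [0, 0, 0], "delta_rot": [0, 0, 0]}
    - {"translation": [0, 0, 0], "delta_rot": [0, 0, 0]}
    - {"translation": [0, 0, 0], "delta_rot": [0, 0, 0]}
    - {"translation": [0, 0, 0], "delta_rot": [0, 0, 0]}
  gripper: -1
  grip_force: 30

```text
t: 18.0
tcp_pos: [687.4, 56.3, 234.7]
tcp_rot: [-180.0, -0.1, -0.8]
wrist_force: [-1.1, 3.6, 6.2]
gripper_width: 0.462
grip_force: 30.1
```

```bash
python3 -c "
import numpy as np
r,n=17.06,.62
P=lambda t:np.array([-r*np.cos(t)+n*np.sin(t),r*np.sin(t)+n*np.cos(t)])
for a,b in((1.8,1.25),(1.25,np.pi/4)):
  print([[float(round(v,2)) for v in (P(a+(b-a)*k/12)-P(a))*[1,-1]] for k in range(1,13)])
print(P(1.8),P(1.25),P(np.pi/4))"
```

```text
[[-0.76, -0.19], [-1.53, -0.34], [-2.3, -0.46], [-3.08, -0.54], [-3.86, -0.59], [-4.64, -0.6], [-5.42, -0.57], [-6.2, -0.51], [-6.98, -0.41], [-7.75, -0.28], [-8.52, -0.11], [-9.27, 0.09]]
[[-0.63, 0.2], [-1.25, 0.42], [-1.87, 0.67], [-2.47, 0.94], [-3.06, 1.23], [-3.64, 1.54], [-4.21, 1.88], [-4.77, 2.24], [-5.31, 2.62], [-5.83, 3.02], [-6.34, 3.44], [-6.83, 3.88]]
[ 4.47985327 16.47297528] [-4.79102904 16.38517747] [-11.62483548  12.50164789]
```

Emit:
step_arm:
  commands:
    - {"translation": [-0.75, 0, -0.2], "delta_rot": [0, 0, 0]}
    - {"translation": [-1.55, 0, -0.35], "delta_rot": [0, 0, 0]}
    - {"translation": [-2.3, 0, -0.45], "delta_rot": [0, 0, 0]}
    - {"translation": [-3.1, 0, -0.55], "delta_rot": [0, 0, 0]}
    - {"translation": [-3.85, 0, -0.6], "delta_rot": [0, 0, 0]}
    - {"translation": [-4.65, 0, -0.6], "delta_rot": [0, 0, 0]}
    - {"translation": [-5.4, 0, -0.57], "delta_rot": [0, 0, 0]}
    - {"translation": [-6.2, 0, -0.5], "delta_rot": [0, 0, 0]}
    - {"translation": [-7.0, 0, -0.4], "delta_rot": [0, 0, 0]}
    - {"translation": [-7.75, 0, -0.28], "delta_rot": [0, 0, 0]}
    - {"translation": [-8.5, 0, -0.1], "delta_rot": [0, 0, 0]}
    - {"translation": [-9.3, 0, 0.1], "delta_rot": [0, 0, 0]}

```text
t: 19.0
tcp_pos: [593.7, 57.3, 233.2]
tcp_rot: [-180.0, -0.0, -0.8]
wrist_force: [1.0, 5.4, 1.2]
gripper_width: 0.463
grip_force: 32.8
```

Emit:
step_arm:
  commands:
    - {"translation": [-0.65, 0, 0.2], "delta_rot": [0, 0, 0]}
    - {"translation": [-1.25, 0, 0.4], "delta_rot": [0, 0, 0]}
    - {"translation": [-1.85, 0, 0.67], "delta_rot": [0, 0, 0]}
    - {"translation": [-2.5, 0, 0.95], "delta_rot": [0, 0, 0]}
    - {"translation": [-3.05, 0, 1.23], "delta_rot": [0, 0, 0]}
    - {"translation": [-3.65, 0, 1.55], "delta_rot": [0, 0, 0]}
    - {"translation": [-4.2, 0, 1.9], "delta_rot": [0, 0, 0]}
    - {"translation": [-4.75, 0, 2.25], "delta_rot": [0, 0, 0]}
    - {"translation": [-5.3, 0, 2.6], "delta_rot": [0, 0, 0]}
    - {"translation": [-5.85, 0, 3.0], "delta_rot": [0, 0, 0]}
    - {"translation": [-6.35, 0, 3.45], "delta_rot": [0, 0, 0]}
    - {"translation": [-6.85, 0, 3.9], "delta_rot": [0, 0, 0]}

```text
t: 20.0
tcp_pos: [524.7, 58.0, 193.5]
tcp_rot: [180.0, 0.0, -0.8]
wrist_force: [-1.2, 4.4, 4.7]
gripper_width: 0.462
grip_force: 33.5
```

Emit:
step_arm:
  commands:
    - {"translation": [0, 0, 0], "delta_rot": [0, 0, 0]}
    - {"translation": [0, 0, 0], "delta_rot": [0, 0, 0]}
    - {"translation": [0, 0, 0], "delta_rot": [0, 0, 0]}
    - {"translation": [0, 0, 0], "delta_rot": [0, 0, 0]}
    - {"translation": [0, 0, 0], "delta_rot": [0, 0, 0]}
    - {"translation": [0, 0, 0], "delta_rot": [0, 0, 0]}
  grip_force: 40

```text
t: 20.5
tcp_pos: [525.1, 58.0, 193.8]
tcp_rot: [180.0, 0.1, -0.8]
wrist_force: [-4.4, 4.5, 4.0]
gripper_width: 0.458
grip_force: 41.6
```

```bash
python3 -c "
from h import *
s=observe();print(s['t'],s['tcp_pos'],s['wrist_force'])
for hx in(642,643): 
  v=s['tcp_pos']-np.array([hx,0,70]); print(np.degrees(np.arctan2(v[2],-v[0]))-2.1,np.hypot(v[0],v[2]))
a=read_camera('wrist');b=read_camera('scene')[120:230,190:330]; b=cv2.resize(b,(400,314))
a=cv2.resize(a,(400,300)); cv2.imwrite('pics/w8.png',np.vstack([a[:280],b])[...,::-1])
"
```

```text
20.5 [525.05708643  57.99046013 193.80227859] [-4.37310836  4.46362913  4.03609687]
44.532042427053746 170.30164185072107
44.28845023360286 170.98986825008572
```

View pics/w8.png

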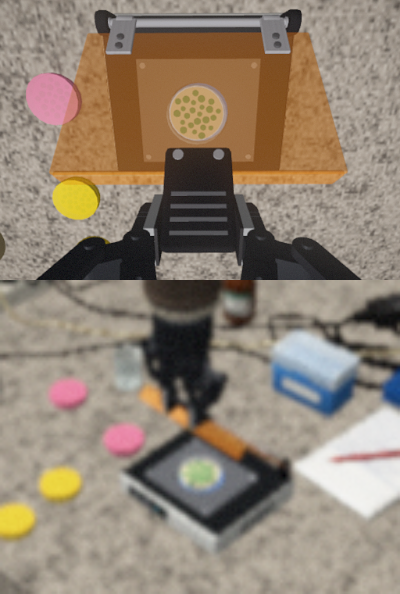

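The wrist view shows the cover held by its tongue at about 44.5°, with the dish seated beneath it at (196,112). The scene camera sees the cover edge-on, which fits 45°. A slight trim, then I hand in.

Emit:
step_arm:
  commands:
    - {"translation": [0.05, 0, -0.05], "delta_rot": [0, 0, 0]}
    - {"translation": [0.12, 0, -0.12], "delta_rot": [0, 0, 0]}
    - {"translation": [0.12, 0, -0.12], "delta_rot": [0, 0, 0]}
    - {"translation": [0.12, 0, -0.12], "delta_rot": [0, 0, 0]}
    - {"translation": [0.12, 0, -0.12], "delta_rot": [0, 0, 0]}
    - {"translation": [0.12, 0, -0.12], "delta_rot": [0, 0, 0]}

```text
t: 21.1
tcp_pos: [526.2, 58.0, 194.8]
tcp_rot: [180.0, 0.1, -0.8]
wrist_force: [-3.2, 5.0, 1.0]
gripper_width: 0.462
grip_force: 41.4
```

```bash
python3 -c "
from workcell import *
print(observe()['tcp_pos'],observe()['qvel'].round(2)); print(finish_job())"
```

```text
[526.21148484  57.99637524 194.8384922 ] [-0.05  0.06 -0.   -0.03  0.01 -0.03]
the job is handed in; nothing more can be done
None
```

I handed the job in at about 21 s of the 64 s: the colony dish sits level in the recess over the blue window, and the gripper is holding the cover about 45° open above it. The hand-in gave no verdict.

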